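Shut the keeper of the punch tray and snap its lock cap home

ROBOT

A 7-joint arm with a two-finger parallel gripper is mounted at the origin on the work surface. World frame = base frame: x ahead of the robot, y to its left, z up, the work surface at z = 0. Lengths are in m, angles in rad, forces in N, time in s.
With the tool pointing down it reaches from about 0.4 to 0.85 m from the base axis. Payload 10.4 kg.
Tool frame: the origin (TCP) lies midway between the tips of the shut fingers; the grasp point (between the pads) lies 19 mm behind it; z points along the fingers, y is the line along which they close (so a half turn about z gives the same grasp; the last joint's range is limited). The gripper opens to 85 mm and grips with 20 to 120 N. Pads are 22 mm wide; open, the fingers measure 114 mm over their backs; the gripper's body (76 mm by 85 mm) begins 54 mm behind the grasp point. The pads swing forward as they close: fully open they stand 13 mm farther back than shut.
Start: joints at [1.159, 0.332, -0.065, 1.46, 0.022, 1.35, -0.088], TCP at [0.237, -0.578, 0.231] pointing down, gripper open.
Joint ranges: [-2.6, 2.6], [-0.5, 2.12], [-1.47, 1.34], [0.16, 2.42], [-1.27, 4.41], [0.06, 2.06], [-2.6, 2.6]. Speed limits (rad/s): [2.22, 2.22, 2.79, 2.79, 3.14, 3.14, 3.14].

INTERFACE

Orientations are given as a unit quaternion [x, y, z, w].
In Python, from workcell import manip, get_image, finder gives the robot as it stands.
- The arm moves only by the shell command python3 -m crank 'ROWS' [FORCE]. ROWS is JSON, a list of rows, each a list of 3 entries, a list of its own where there are three numbers: the opening, from -1 (shut) to 1 (fully open), then the shift along the tool's x, y, z as a fraction of full scale, then the turn, a rotation vector about the tool's x, y, z as a fraction of full scale. A call has exactly 10 rows; each row is the pose to reach, as a shift and turn from the pose commanded when the call began, along the tool's axes at that moment, turning the shorter way round; what a row does not reach only later rows make up. Full scale, the value 1, is 12 cm for a shift and pi rad for a turn. A row lasts 1/10 s, in which the tool goes at most 50 mm and 8.59 degrees, less where a joint would pass 70% of its speed; a pose out of reach is approached as far as the arm can. A call with a number of a shift or a turn outside -1 to 1 is refused whole. A call with a gripper value outside its range is refused whole. The fingers move at their own pace and stop on an object; FORCE is the grip in N (left out, the last holds). Time passes only in rows, so rows that repeat a pose let the fingers close, or fill a call up. It gives the time, the measured TCP pose, the force, the opening and the grip force at its end, in the units of the state.
- manip.get_obs(): the state, without advancing time (a new reading comes with each control period).
- get_image(name): name is "scene" or "top" or "wrist"; returns a dict with "pixels" (400x640x3 uint8, red, green, blue), "z_map" (400x640 float32, m along the optical axis (not along the pixel's ray), 0 where there is no reading), "K" (3x3 intrinsics, pixels), "eye" and "orientation" of the camera in the world; the wrist camera has in their place "T_tool_cam" (4x4, takes a point from camera to tool coordinates, whose origin is the TCP and whose axes are the flange's). Camera axes: x right, y down, z forward; pixel columns grow to the right and rows downward; lengths in m; the calibration is good to about 2 mm. A picture is of the moment at which its call begins: read the wrist's pose just before it.
- manip.job_done(): hands the job in; it is judged then, once.
Trained networks look in the newest picture that a camera, given by its name, has taken for a name from the list of things; names that differ only in an ending like _2 or _b are one class to them, and where a whole thing is asked for, a point or a joint stands for the part that bears it (a point fixed in the world has none). Each returns a list of dicts, best first, with "p" (0 to 1); they miss things now and then, are a little off and sometimes report something else, mostly with a low value. They report only what shows in the picture. A call takes as long as a camera call. They do not tell look-alikes from the thing itself.
- finder.silhouettes(camera, query): "mask" (400x640 bool, what is visible of it) and "rect" ([left, top, width, height] in pixels, round what is visible of it).
- finder.tip_of(camera, query): "uv" ([column, row] in pixels: a listed point, or the origin of a listed thing).
The state is a dict: "time_s": time; "q": joint angles; "joint_velocities": joint speeds; "tau": joint torques, N m; "position": TCP position; "eef_rot": TCP orientation; "contact_force": force on the tool from outside, world axes, zero at the start; "moment": the same for the moment, N m; "opening": finger opening in m; "grasp_force": force on a finger pad.
Only numpy, scipy, OpenCV 4.12 (cv2) and the standard library are available. Lean on these libraries where they do the work, as an engineer would, in place of code of your own. Each camera call takes 0.05 s, during which the arm holds its last target. There are 200 camera calls.

TASK

Make the green punch tray ready to carry: swing its raised steel keeper bar down over the punches until it clicks fully shut into its detent, then take the red lock cap and press it, knob up, into the round spring-catch socket over the bar's free end until it snaps fully home on its seat. Keep pressing: the job finishes while you are still holding the cap and pushing it firmly down, with the bar shut. Leave the punches lying in the tray and everything else on the bench where it is.

Things in the scene. Friction and masses are not known exactly. Their poses are not given: they have to be found in the camera images.
- tray: green steel tray fixed to the bench, 130 (x) by 300 (y) mm, deck top 12 mm up. Origin on the bench, 10 mm towards +y from the plate's middle. In its frame, mm: punches lie along x in grooves at y -100, -70, -40; the keeper's hinge is at (0, -135, 30) between dark cheeks 44 tall; a dark detent post (14 square, top 43 up) stands at (27, 36); the socket's axis is at (0, 85)
- keeper (a joint): angle of the keeper bar, rad: 0 shut and level, growing as its free end rises; starts at 0.6 to 1.05 and stays where left (stiff hinge). The last 0.07 rad goes over a sprung detent ball (some 5 to 10 N downwards on the pad), which then holds the bar shut; push it down to its stop at 0. The seated cap locks the bar, so shut the bar first
- keeper_hinge (a point): middle of the keeper's hinge pin, on the bar's centre line. The point's axes turn with the bar: x along the pin (the tray's x), y along the bar to its free end, z out of its upper face. Shut, the bar lies along the tray's +y and its end drops between the seat's blocks. Steel bar 14 mm wide, 8 mm thick, reaching 232 mm from the hinge
- keeper_pad (a point): middle of the upper face of the round yellow thumb pad (30 mm across) on the keeper bar, 130 mm from the hinge along the bar and 8 mm off its centre line: push here to swing the bar down. With the bar shut it is 38 mm above the bench; axes as keeper_hinge
- seat: seat of the socket: two aluminium blocks fixed to the tray. Origin at the middle of their tops, on the socket's axis, 36 mm above the bench, z up. On the diagonals stand four dark catch housings, 29 to 48 mm from the axis, tops 18 mm above the seat, each with a sprung brass nose 20.5 mm from the axis, 10 to 18 mm above the seat, 4 mm in radius
- cap: red lock cap, origin at the centre of its underside, z up. Pushed into the socket, its 48 mm rim spreads the catches: the force rises to some 10 to 20 N with the underside 14 to 11 mm above the seat, then drops suddenly as the rim slips through; from 5 mm the noses snap over it and pull it down. Seated, the underside lies on the seat
- cap_center (a point): centre of the red cap, on its axis, 30 mm above its underside, z up. It stands knob up on the bench: 60 mm tall, about 90 g; below, a round head 48 mm across (36 mm at the underside, 48 at 6 to 9 mm up, 39 at 13.5 mm up); above it a knob of 22 mm diameter up to the top. Keep the fingertips 20 mm or more above the cap's underside, to clear the catch housings
- punch0: steel punch, 12 mm thick, 110 mm long, lying in the tray's groove nearest the hinge; not to be moved. Origin at its underside
- punch1: the same, middle groove
- punch2: the same, third groove
- stamp: turned wooden hand stamp, 40 mm across, 64 mm tall, standing; not to be moved. It and the cap stand on opposite sides of the tray, either way round. Origin at the centre of its underside
- hammer: hammer lying beyond the tray; not to be moved
- knife: knife with a wooden handle lying beyond the tray; not to be moved
- pin_jar: clear jar with a black lid, 60 mm across, 80 mm tall; not to be moved
Mind the look-alikes: they are no part of the job. What is shaped like the cap but blue, pink or turquoise is not meant.

How it is judged:
By the outcome, as a careful person would: the job done as asked, in the order asked, and still so for the second after the job is handed in, while the arm keeps its last pose, push and grip.
It also fails if it takes over 58 s, if anything falls off the work surface, if the arm or the gripper's body presses on something with over 40 N, if the wrist force passes 120 N, or if a joint passes its speed limit or range.

## Working session

There is one attempt and no reset: what is moved stays moved. The work goes in short steps, Python scripts to look and compute and a shell command to move; the robot and the scene stay as the last step left them, time stands still between calls to the robot, and variables do not carry over. Pictures are saved under pics/ and viewed, at most 10 in all, crops included, and the job is handed in when it is done.

```bash
mkdir -p pics
cat > h.py <<'E'
import numpy as np, cv2
from scipy.spatial.transform import Rotation as R
from workcell import manip, get_image, finder
def cam(name):
    o=manip.get_obs(); im=get_image(name)
    if name=="wrist":
        T=np.eye(4);T[:3,:3]=R.from_quat(o["eef_rot"]).as_matrix();T[:3,3]=o["position"]
        im["T"]=T@im["T_tool_cam"]
    else:
        T=np.eye(4);q=np.array(im["orientation"])
        T[:3,:3]=q if q.shape==(3,3) else R.from_quat(q).as_matrix();T[:3,3]=im["eye"];im["T"]=T
    return im
def cloud(im):
    z=im["z_map"];K=im["K"];v,u=np.mgrid[:z.shape[0],:z.shape[1]]
    P=np.stack([(u-K[0,2])/K[0,0]*z,(v-K[1,2])/K[1,1]*z,z],-1)
    P=P@im["T"][:3,:3].T+im["T"][:3,3]; P[z==0]=np.nan; return P
def onplane(im,uv,h):
    K=im["K"];d=im["T"][:3,:3]@np.array([(uv[0]-K[0,2])/K[0,0],(uv[1]-K[1,2])/K[1,1],1]);e=im["T"][:3,3]
    return e+d*(h-e[2])/d[2]
def proj(im,p):
    c=im["T"][:3,:3].T@(np.array(p)-im["T"][:3,3]);return (im["K"]@(c/c[2]))[:2]
def save(im,n): cv2.imwrite(f"pics/{n}.png",im["pixels"][...,::-1])
E
python3 - <<'E'
from h import *
np.set_printoptions(precision=4,suppress=True)
o=manip.get_obs();print(o["position"],o["eef_rot"],o["opening"],o["time_s"])
ims={}
for n in("scene","top"):
    im=cam(n);ims[n]=im;P=cloud(im);save(im,n);print(n,im["T"][:3,3])
    for q in("tray","seat","cap","cap_center","keeper_hinge","keeper_pad","stamp"):
        for r in finder.tip_of(n,q)[:4]:
            u,v=np.round(r["uv"]).astype(int); print(q,round(r["p"],2),r["uv"],P[min(v,399),min(u,639)])
cv2.imwrite("pics/both.png",cv2.resize(np.vstack([ims[n]["pixels"] for n in ims])[...,::-1],(480,600)))
E
```

```text
[ 0.2368 -0.578   0.2305] [ 0.9812  0.1932 -0.0002 -0.0007] 0.08524338627774636 0.0
scene [0.876  0.5359 0.6923]
tray 0.79 [356.3, 206.0] [0.5339 0.0006 0.0116]
seat 0.65 [363.5, 220.4] [0.5506 0.065  0.0372]
cap 0.85 [478.4, 353.0] [0.507  0.3989 0.0144]
cap 0.8 [429.4, 272.5] [0.4871 0.2257 0.015 ]
cap 0.68 [437.9, 316.9] [0.5319 0.3157 0.0187]
cap 0.64 [391.0, 285.2] [0.5754 0.2217 0.0194]
cap_center 0.88 [485.9, 346.3] [0.5057 0.4021 0.049 ]
cap_center 0.78 [442.3, 307.4] [0.5319 0.3144 0.0544]
cap_center 0.65 [431.7, 264.2] [0.4876 0.2261 0.0443]
cap_center 0.57 [390.9, 278.2] [0.5767 0.2185 0.0408]
keeper_hinge 0.73 [350.1, 157.8] [ 0.4929 -0.114   0.0562]
keeper_hinge 0.73 [375.0, 381.0] [0.7113 0.3813 0.0781]
keeper_hinge 0.23 [242.6, 205.6] [ 0.7772 -0.1047  0.0168]
keeper_pad 0.78 [355.0, 141.5] [ 0.5285 -0.0379  0.1718]
stamp 0.71 [351.5, 160.1] [ 0.4807 -0.1238  0.0377]
stamp 0.47 [325.5, 122.2] [ 0.4557 -0.3311  0.0132]
top [0.5062 0.0156 1.3092]
tray 0.68 [331.3, 231.4] [ 0.5288 -0.007   0.2166]
cap 0.69 [356.1, 241.5] [ 0.5001 -0.0738  0.1317]
cap 0.53 [225.2, 238.4] [0.5199 0.2972 0.0181]
cap 0.48 [255.9, 218.1] [0.5738 0.2006 0.0568]
cap 0.46 [192.0, 248.7] [0.4906 0.3868 0.0406]
cap_center 0.75 [224.3, 240.0] [0.5142 0.3013 0.0129]
cap_center 0.69 [190.7, 249.1] [0.4908 0.3856 0.0542]
cap_center 0.6 [254.1, 219.7] [0.5681 0.2057 0.0607]
cap_center 0.56 [247.9, 252.2] [nan nan nan]
keeper_hinge 0.84 [375.7, 251.2] [ 0.4729 -0.1367  0.039 ]
keeper_pad 0.86 [354.4, 239.1] [ 0.5081 -0.0677  0.1475]
stamp 0.72 [446.7, 256.5] [ 0.4533 -0.3424  0.0183]
```

View pics/top.png

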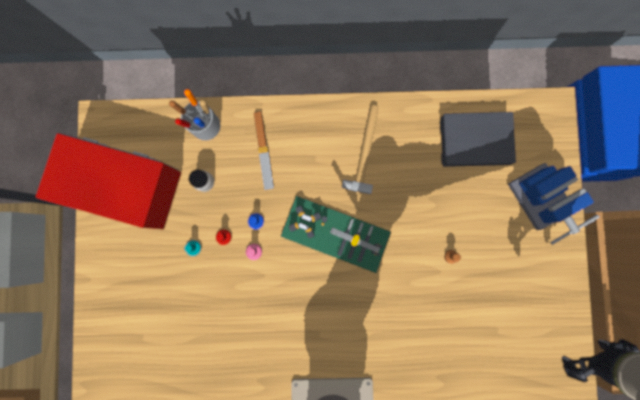

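View pics/scene.png

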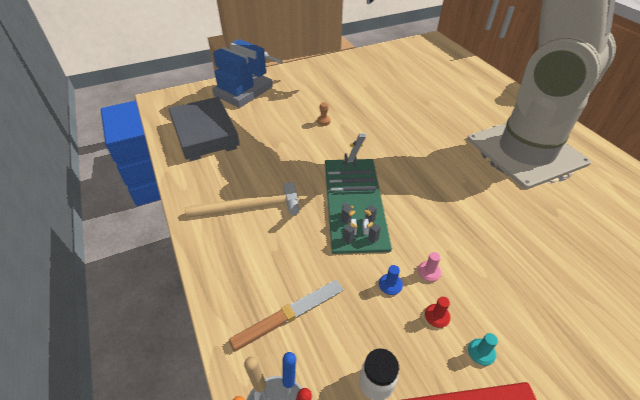

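The scene view shows the tray at about (355,205), with its hinge and raised bar at (352,150) and its socket at (362,222). There are four cap-shaped things: turquoise (484,348), red (438,312), blue (391,280) and pink (430,265). In the top view the same four are at (192,247), (223,237), (256,220) and (254,252). Only the red one fits the description, so I'll confirm it in a crop and measure it.

```bash
cat > m.py <<'E'
from h import *
np.set_printoptions(precision=4,suppress=True)
for n in("scene","top"):
    im=cam(n);P=cloud(im);hsv=cv2.cvtColor(im["pixels"],cv2.COLOR_RGB2HSV)
    H,S,V=hsv[...,0].astype(int),hsv[...,1],hsv[...,2]
    g=((H>60)&(H<95)&(S>70)&(np.abs(P[...,0]-.53)<.15)&(np.abs(P[...,1])<.17)).astype(np.uint8)
    if n=="top": P0=P
    # undistorted green outline on the deck plane
    nl,lab,st,_=cv2.connectedComponentsWithStats(cv2.morphologyEx(g,cv2.MORPH_CLOSE,np.ones((7,7))))
    k=1+np.argmax(st[1:,4]);vu=np.argwhere((lab==k)&(g>0))
    X=np.array([onplane(im,(u,v),.012)[:2] for v,u in vu])
    print(n,"rect",cv2.minAreaRect((X*1000).astype(np.float32)))
    r=((H<6)|(H>174))&(S>150)&(np.abs(P[...,0]-.52)<.06)&(np.abs(P[...,1]-.31)<.05)
    Q=P[r];print("red px",np.argwhere(r).mean(0)[::-1],"z max",np.nanpercentile(Q[:,2],97))
    for a,b in((.03,.07),(.004,.02)):
        q=Q[(Q[:,2]>a)&(Q[:,2]<b)];print(a,len(q),q.min(0),q.max(0),np.median(q,0)) if len(q) else 0
    if n=="scene":
        t=Q[Q[:,2]>.055];print("top",t.mean(0),len(t))
        cv2.imwrite("pics/crop1.png",cv2.resize(im["pixels"][230:375,360:520,::-1],None,fx=4,fy=4,interpolation=cv2.INTER_CUBIC))
    y=((H>20)&(H<33)&(S>150)&(V>120)&(np.abs(P[...,0]-.53)<.06)&(np.abs(P[...,1]+.05)<.06)&(P[...,2]>.1))
    print("yellow",y.sum(),np.nanmedian(P[y],0),np.argwhere(y).mean(0)[::-1])
E
python3 m.py
```

```text
scene rect ((529.4649658203125, -16.30718994140625), (300.7251892089844, 126.2334213256836), 67.89328002929688)
red px [438.1866 312.8043] z max 0.06084055609190832
0.03 196 [0.5147 0.2985 0.0301] [0.5372 0.3196 0.0623] [0.5302 0.3111 0.0576]
0.004 321 [0.5034 0.2857 0.006 ] [0.5493 0.3314 0.0196] [0.5342 0.3153 0.0127]
top [0.5266 0.3089 0.0596] 105
yellow 5 [ 0.5199 -0.0675  0.1392] [351.2 144.6]
top rect ((525.697265625, -23.368331909179688), (292.4741516113281, 124.07135009765625), 67.79264068603516)
red px [223.2138 236.6038] z max 0.06243567747006376
0.03 52 [0.5169 0.2955 0.0321] [0.5342 0.3113 0.0641] [0.5254 0.3013 0.0585]
0.004 101 [0.5054 0.2835 0.0071] [0.5436 0.3212 0.019 ] [0.5199 0.2978 0.0131]
yellow 58 [ 0.5056 -0.0708  0.14  ] [354.7931 239.6034]
```

View pics/crop1.png

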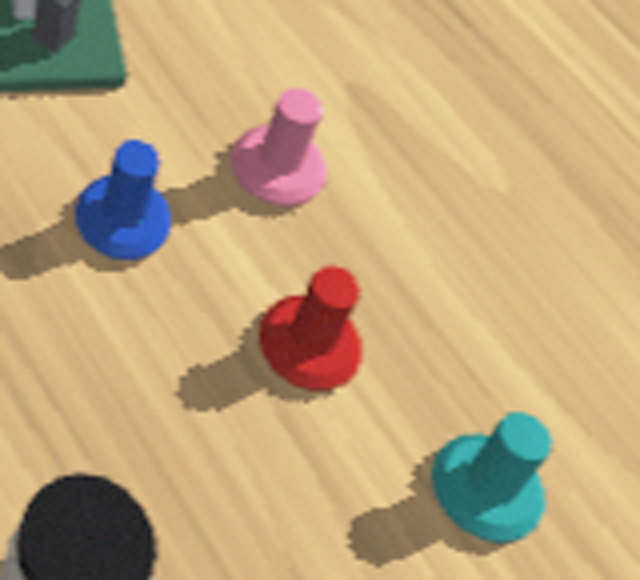

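The crop confirms it: red is at about (310,330) in the crop, which is (438,313) in the scene view. It is clearly distinct from blue (125,200), pink (280,150) and turquoise (490,480). Next I move toward the hinge side of the raised bar.

```bash
R='x'
python3 -m crank '[[-1,[0.08,-0.07,0],[0,0,0]],[-1,[0.17,-0.14,0],[0,0,0]],[-1,[0.26,-0.21,0],[0,0,0]],[-1,[0.34,-0.28,0],[0,0,0]],[-1,[0.43,-0.35,0],[0,0,0]],[-1,[0.52,-0.42,0],[0,0,0]],[-1,[0.6,-0.49,0],[0,0,0]],[-1,[0.69,-0.56,0],[0,0,0]],[-1,[0.77,-0.63,0],[0,0,0]],[-1,[0.86,-0.7,0],[0,0,0]]]' 40 
python3 -m crank '[[-1,[0.08,-0.07,0],[0,0,0]],[-1,[0.17,-0.14,0],[0,0,0]],[-1,[0.26,-0.21,0],[0,0,0]],[-1,[0.34,-0.28,0],[0,0,0]],[-1,[0.43,-0.35,0],[0,0,0]],[-1,[0.52,-0.42,0],[0,0,0]],[-1,[0.6,-0.49,0],[0,0,0]],[-1,[0.69,-0.56,0],[0,0,0]],[-1,[0.77,-0.63,0],[0,0,0]],[-1,[0.86,-0.7,0],[0,0,0]]]'
python3 -m crank '[[-1,[0.08,-0.07,0],[0,0,0]],[-1,[0.17,-0.14,0],[0,0,0]],[-1,[0.26,-0.21,0],[0,0,0]],[-1,[0.34,-0.28,0],[0,0,0]],[-1,[0.43,-0.35,0],[0,0,0]],[-1,[0.52,-0.42,0],[0,0,0]],[-1,[0.6,-0.49,0],[0,0,0]],[-1,[0.69,-0.56,0],[0,0,0]],[-1,[0.77,-0.63,0],[0,0,0]],[-1,[0.86,-0.7,0],[0,0,0]]]'
python3 - <<'E'
from h import *
np.set_printoptions(precision=4,suppress=True)
im=cam("wrist");P=cloud(im);save(im,"w1");print(manip.get_obs()["position"],im["T"])
for q in("tray","seat","keeper_hinge","keeper_pad"):
    for r in finder.tip_of("wrist",q)[:2]:
        u,v=np.round(r["uv"]).astype(int); print(q,round(r["p"],2),r["uv"],P[min(v,399),min(u,639)])
E
```

```text
time_s: 1.9
position: [0.301, -0.4606, 0.2313]
eef_rot: [0.981, 0.193, -0.0, 0.0]
contact_force: [0.1, -0.5, -0.0]
opening: 0.0001
grasp_force: 0.0
time_s: 2.9
position: [0.3646, -0.3438, 0.2314]
eef_rot: [0.981, 0.193, 0.0, 0.0]
contact_force: [1.1, 0.1, 0.3]
opening: -0.0001
grasp_force: 0.0
time_s: 3.9
position: [0.4283, -0.2269, 0.2313]
eef_rot: [0.981, 0.193, -0.0, 0.0]
contact_force: [0.8, -1.0, 0.5]
opening: 0.0001
grasp_force: 0.0
[ 0.4296 -0.2247  0.2314] [[ 0.3793 -0.8881 -0.2596  0.4936]
 [-0.9253 -0.3641 -0.1066 -0.2009]
 [ 0.0002  0.2806 -0.9598  0.3738]
 [ 0.      0.      0.      1.    ]]
tray 0.73 [186.4, 16.0] [ 0.5312 -0.0199  0.0116]
keeper_pad 0.95 [163.1, 29.6] [ 0.5029 -0.0698  0.138 ]
```

View pics/w1.png

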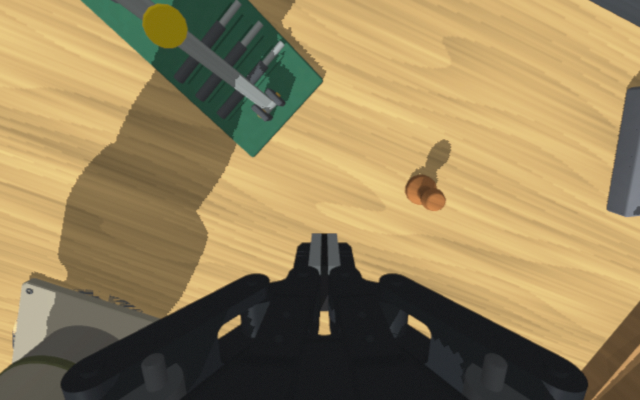

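The wrist view shows the yellow pad at (164,26), the hinge at (268,102) and the stamp at (425,192). I'll fit the pad and bar geometry from this depth.

Run:
```python
from h import *
np.set_printoptions(precision=4,suppress=True)
im=cam("wrist");P=cloud(im);hsv=cv2.cvtColor(im["pixels"],cv2.COLOR_RGB2HSV)
y=(hsv[...,0]>20)&(hsv[...,0]<33)&(hsv[...,1]>180);y[60:]=0;y&=np.isfinite(P[...,2])&(P[...,2]>.1)
y=cv2.erode(y.astype(np.uint8),np.ones((3,3)))>0
Q=P[y];c=Q.mean(0);n=np.linalg.svd(Q-c,full_matrices=False)[2][2];n*=np.sign(n[2])
print(y.sum(),"pad c",c,"normal",n,"theta",np.arccos(n[2]),"yaw dir",-n[:2]/np.linalg.norm(n[:2]))
X=Q[:,:3];print(X.min(0),X.max(0))
# green outline
g=(hsv[...,0]>60)&(hsv[...,0]<95)&(hsv[...,1]>70);g&=np.abs(P[...,2]-.012)<.004
D=P[g];print("deck z",np.median(D[:,2]))
for a in (66,67,68,69,70):
    a=np.radians(a);yt=np.array([np.cos(a),np.sin(a)]);xt=np.array([yt[1],-yt[0]])
    U=D[:,:2]@xt;V=D[:,:2]@yt
    # plate -x edge, +x edge mid (from percentiles), -y edge
    print(np.degrees(a),np.percentile(U,[.3,99.7]),np.percentile(V,.3),"area spread",np.ptp(np.percentile(U,[.3,99.7])))
def tr(a,U0,V0):pass
```

```text
1242 pad c [ 0.5059 -0.0709  0.1387] normal [-0.3036 -0.7367  0.6043] theta 0.921947659131757 yaw dir [0.381  0.9246]
[ 0.4929 -0.0806  0.1268] [ 0.5187 -0.0616  0.1513]
deck z 0.011736940461400336
66.0 [0.4242 0.5562] 0.0427370188744463 area spread 0.13200184265672366
67.0 [0.4287 0.5574] 0.034575562226358464 area spread 0.12870202216654575
68.0 [0.4322 0.5588] 0.026002928628631017 area spread 0.12661445493209156
69.0 [0.4337 0.5604] 0.01707435831670084 area spread 0.12666430816063984
70.0 [0.4344 0.5621] 0.007752207396907986 area spread 0.1276729110302573
```

```bash
python3 -m crank '[[-1,[0.1,-0.08,0.06],[0,0,0.03]],[-1,[0.19,-0.17,0.13],[0,0,0.06]],[-1,[0.29,-0.25,0.19],[0,0,0.09]],[-1,[0.38,-0.33,0.26],[0,0,0.12]],[-1,[0.48,-0.41,0.32],[0,0,0.15]],[-1,[0.57,-0.5,0.39],[0,0,0.18]],[-1,[0.67,-0.58,0.45],[0,0,0.21]],[-1,[0.76,-0.66,0.52],[0,0,0.247]],[-1,[0.86,-0.75,0.58],[0,0,0.247]],[-1,[0.955,-0.83,0.645],[0,0,0.247]]]'
python3 - <<'E'
from h import *
np.set_printoptions(precision=4,suppress=True)
o=manip.get_obs();p=np.array(o["position"]);M=R.from_quat(o["eef_rot"]).as_matrix()
yt=np.array([.38,.925,0]);hinge=np.array([.4784,-.1376,.030]);Z=np.array([0,0,1])
print(p,M,o["contact_force"])
for th in np.linspace(.922,0,11):
    # tip: 5mm half thickness, contact edge on +yt side while steep
    c=hinge+.130*(np.cos(th)*yt+np.sin(th)*Z)+.008*(-np.sin(th)*yt+np.cos(th)*Z)-(.005*np.sin(th))*yt
    print(round(th,3),c,M.T@(c-p)/.12)
im=cam("wrist");save(im,"w2")
E
```

```text
time_s: 5.2
position: [0.4964, -0.0924, 0.1536]
eef_rot: [0.981, -0.193, 0.0, 0.0]
contact_force: [0.0, -0.3, 1.4]
opening: 0.0
grasp_force: 0.0
[ 0.4964 -0.0924  0.1536] [[ 0.9254 -0.3789  0.0001]
 [-0.3789 -0.9254 -0.0003]
 [ 0.0002  0.0002 -1.    ]] [ 0.0116 -0.2815  1.4006]
0.922 [ 0.5043 -0.0745  0.1384] [ 0.0047 -0.1629  0.1267]
0.83 [ 0.5081 -0.0653  0.1313] [ 0.0048 -0.246   0.1858]
0.738 [ 0.5116 -0.0567  0.1233] [ 0.0048 -0.3236  0.2522]
0.645 [ 0.5149 -0.0488  0.1146] [ 0.0049 -0.395   0.3252]
0.553 [ 0.5178 -0.0416  0.1051] [ 0.005  -0.4595  0.4042]
0.461 [ 0.5204 -0.0353  0.095 ] [ 0.005  -0.5168  0.4884]
0.369 [ 0.5227 -0.0298  0.0843] [ 0.0051 -0.5662  0.5773]
0.277 [ 0.5246 -0.0252  0.0732] [ 0.0051 -0.6073  0.6701]
0.184 [ 0.5261 -0.0216  0.0617] [ 0.0051 -0.6399  0.7659]
0.092 [ 0.5271 -0.019   0.0499] [ 0.0051 -0.6636  0.8639]
0.0 [ 0.5278 -0.0173  0.038 ] [ 0.0051 -0.6782  0.9634]
```

View pics/w2.png

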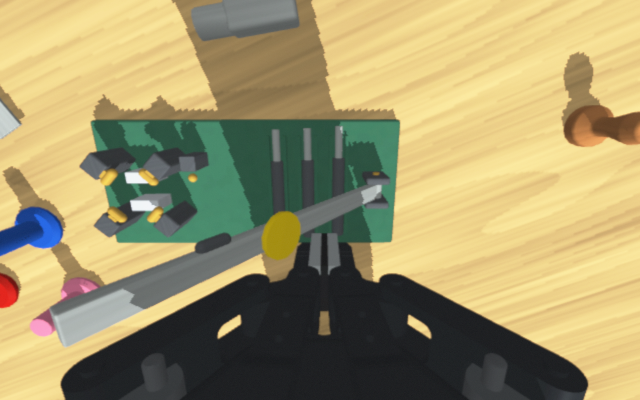

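The view shows the pad at (282,235) right ahead of the shut fingertips at (322,240), and the socket at about (145,190). Now I swing the bar down along its arc.

```bash
python3 -m crank '[[-1,[0.005,-0.08,0.1],[0,0,0]],[-1,[0.005,-0.163,0.127],[0,0,0]],[-1,[0.005,-0.246,0.186],[0,0,0]],[-1,[0.005,-0.324,0.252],[0,0,0]],[-1,[0.005,-0.395,0.325],[0,0,0]],[-1,[0.005,-0.46,0.404],[0,0,0]],[-1,[0.005,-0.517,0.488],[0,0,0]],[-1,[0.005,-0.566,0.577],[0,0,0]],[-1,[0.005,-0.607,0.67],[0,0,0]],[-1,[0.005,-0.64,0.766],[0,0,0]]]'
python3 - <<'E'
from h import *
im=cam("wrist");save(im,"w3");print(manip.get_obs()["position"],manip.get_obs()["contact_force"])
E
```

```text
time_s: 6.25
position: [0.5259, -0.0209, 0.061]
eef_rot: [0.981, -0.192, -0.0, 0.0]
contact_force: [-0.6, -1.1, 0.8]
opening: 0.0001
grasp_force: 0.3
[ 0.52492324 -0.02027468  0.05920896] [-1.56788231  0.33760373 -1.45858472]
```

View pics/w3.png

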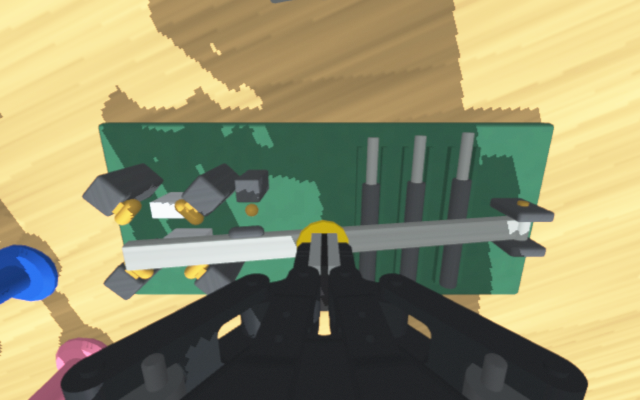

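The bar followed, and the tip sits on the pad at (322,235). Now I press through the detent.

```bash
python3 -m crank '[[-1,[0,-0.01,0.04],[0,0,0]],[-1,[0,-0.02,0.08],[0,0,0]],[-1,[0,-0.03,0.11],[0,0,0]],[-1,[0,-0.035,0.13],[0,0,0]],[-1,[0,-0.035,0.15],[0,0,0]],[-1,[0,-0.035,0.17],[0,0,0]],[-1,[0,-0.035,0.18],[0,0,0]],[-1,[0,-0.035,0.19],[0,0,0]],[-1,[0,-0.035,0.2],[0,0,0]],[-1,[0,-0.035,0.21],[0,0,0]]]'
```

```text
time_s: 7.3
position: [0.5276, -0.0175, 0.0377]
eef_rot: [0.981, -0.192, 0.0, 0.0]
contact_force: [-9.0, -0.5, 23.2]
opening: -0.0004
grasp_force: 11.9
```

Contact is at z = 37.7 mm with 23 N, so the bar is at its stop. I'll lift and check.

```bash
python3 -m crank '[[-1,[0,0,0.02],[0,0,0]],[-1,[0,0,0.02],[0,0,0]],[-1,[0,0,-0.1],[0,0,0]],[-1,[0,0,-0.3],[0,0,0]],[-1,[0,0,-0.5],[0,0,0]],[-1,[0,0,-0.7],[0,0,0]],[-1,[0,0,-0.85],[0,0,0]],[-1,[-0.2,0,-1],[0,0,0]],[-1,[-0.4,0,-1],[0,0,0]],[-1,[-0.5,0,-1],[0,0,0]]]'
cat > seat.py <<'E'
from h import *
np.set_printoptions(precision=4,suppress=True)
im=cam("wrist");P=cloud(im);save(im,"w4");print(manip.get_obs()["position"])
hsv=cv2.cvtColor(im["pixels"],cv2.COLOR_RGB2HSV);H,S,V=[hsv[...,i].astype(int) for i in range(3)]
y=(H>20)&(H<33)&(S>180);
a=[]
n,l,st,ct=cv2.connectedComponentsWithStats(y.astype(np.uint8))
for i in range(1,n):
    if st[i,4]>25: print("yel",st[i,4],ct[i],np.nanmedian(P[l==i],0))
for q in("seat","tray","keeper_pad","keeper_hinge"):
    for r in finder.tip_of("wrist",q)[:2]:
        u,v=np.round(r["uv"]).astype(int);print(q,r["p"],r["uv"],P[min(v,399),min(u,639)],onplane(im,r["uv"],.036))
# bar: points 0.028..0.040 along the centre line
hx,yt=np.array([.4784,-.1376]),np.array([.378,.926]);xt=np.array([.926,-.378])
u=(P[...,:2]-hx)@xt;v=(P[...,:2]-hx)@yt
for lo in (.16,.18,.20,.22):
    m=(np.abs(u)<.012)&(v>lo)&(v<lo+.012);print("bar",lo,np.nanmedian(P[m][:,2]) if m.any() else None, m.sum())
g=(H>60)&(H<95)&(S>70)&(np.abs(P[...,2]-.012)<.004)
print("plate",cv2.minAreaRect((P[g][:,:2]*1000).astype(np.float32)),[np.percentile(x[g],[.3,99.7]) for x in(u,v)])
E
python3 seat.py
```

```text
time_s: 8.3
position: [0.4707, 0.0057, 0.1571]
eef_rot: [0.981, -0.192, 0.0, 0.0]
contact_force: [-0.2, 0.3, -0.2]
opening: -0.0002
grasp_force: 0.0
[0.4697 0.0062 0.1567]
yel 842 [323.9501 124.2601] [ 0.5272 -0.0187  0.0378]
seat 0.93 [220.8, 126.5] [0.5607 0.0682 0.0329] [0.5601 0.0675 0.036 ]
tray 0.69 [319.5, 121.2] [ 0.5311 -0.0165  0.0365] [ 0.5311 -0.016   0.036 ]
keeper_pad 0.75 [319.5, 124.9] [ 0.5279 -0.0152  0.0367] [ 0.5281 -0.0148  0.036 ]
keeper_hinge 0.69 [471.0, 120.8] [ 0.4803 -0.1413  0.0352] [ 0.4806 -0.141   0.036 ]
bar 0.16 0.033343893026803184 357
bar 0.18 0.03329646991021715 310
bar 0.2 0.03359176655465357 392
bar 0.22 0.034086198121959455 325
plate ((539.743408203125, 107.72714233398438), (583.5587158203125, 200.73837280273438), 83.58633422851562) [array([-0.2015,  0.0635]), array([-0.0238,  0.4948])]
```

View pics/w4.png

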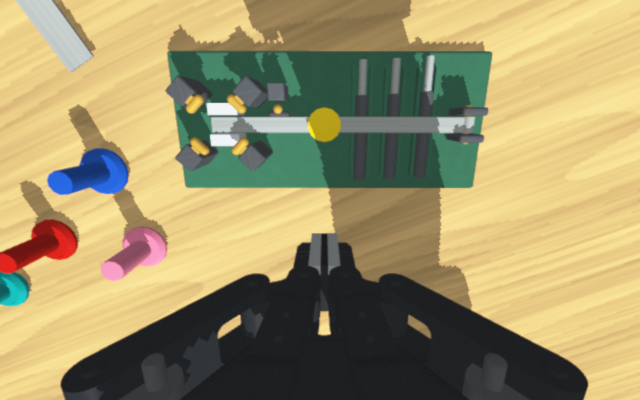

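The bar lies level between the blocks (free end at (212,124)), with its top at 34 mm along its length, so it is shut. The red cap is at (45,245), the pink one at (130,255) and the blue at (90,180). Now to the cap, measuring the catch noses on the way.

```bash
cat > nose.py <<'E'
from h import *
np.set_printoptions(precision=4,suppress=True)
im=cam("wrist");P=cloud(im);hsv=cv2.cvtColor(im["pixels"],cv2.COLOR_RGB2HSV);H,S,V=[hsv[...,i].astype(int) for i in range(3)]
d=np.hypot(P[...,0]-.5605,P[...,1]-.068)
y=(H>12)&(H<30)&(S>110)&(d<.036)&(P[...,2]>.04)
n,l,st,ct=cv2.connectedComponentsWithStats(y.astype(np.uint8))
for i in range(1,n):
    if st[i,4]>25: print("nose",st[i,4],ct[i],np.nanmedian(P[l==i],0))
w=(V>150)&(S<60)&(d<.04)&(np.abs(P[...,2]-.036)<.004);print("white",w.sum())
k=cv2.minAreaRect((P[w][:,:2]*1000).astype(np.float32));print(k)
E
python3 nose.py
python3 -m crank '[[0.2,[-0.03,-0.08,0],[0,0,0]],[0.2,[-0.07,-0.17,0],[0,0,0]],[0.2,[-0.1,-0.25,0],[0,0,0]],[0.2,[-0.14,-0.33,0],[0,0,0]],[0.2,[-0.17,-0.42,0],[0,0,0]],[0.2,[-0.2,-0.5,0],[0,0,0]],[0.2,[-0.24,-0.58,0],[0,0,0]],[0.2,[-0.27,-0.66,0],[0,0,0]],[0.2,[-0.31,-0.75,0],[0,0,0]],[0.2,[-0.34,-0.83,0],[0,0,0]]]'
python3 -m crank '[[0.2,[-0.03,-0.08,0],[0,0,0]],[0.2,[-0.07,-0.17,0],[0,0,0]],[0.2,[-0.1,-0.25,0],[0,0,0]],[0.2,[-0.14,-0.33,0],[0,0,0]],[0.2,[-0.17,-0.42,0],[0,0,0]],[0.2,[-0.2,-0.5,0],[0,0,0]],[0.2,[-0.24,-0.58,0],[0,0,0]],[0.2,[-0.27,-0.66,0],[0,0,0]],[0.2,[-0.31,-0.75,0],[0,0,0]],[0.2,[-0.34,-0.83,0],[0,0,0]]]'
python3 -m crank '[[0.2,[-0.03,-0.08,0],[0,0,0]],[0.2,[-0.07,-0.17,0],[0,0,0]],[0.2,[-0.1,-0.25,0],[0,0,0]],[0.2,[-0.14,-0.33,0],[0,0,0]],[0.2,[-0.17,-0.42,0],[0,0,0]],[0.2,[-0.2,-0.5,0],[0,0,0]],[0.2,[-0.24,-0.58,0],[0,0,0]],[0.2,[-0.27,-0.66,0],[0,0,0]],[0.2,[-0.31,-0.75,0],[0,0,0]],[0.2,[-0.34,-0.83,0],[0,0,0]]]'
cat > cap.py <<'E'
from h import *
np.set_printoptions(precision=4,suppress=True)
o=manip.get_obs();im=cam("wrist");P=cloud(im);save(im,"w5");p=np.array(o["position"]);M=R.from_quat(o["eef_rot"]).as_matrix()
hsv=cv2.cvtColor(im["pixels"],cv2.COLOR_RGB2HSV);H,S=hsv[...,0],hsv[...,1]
r=((H<6)|(H>174))&(S>150)&(P[...,2]<.08)&(np.abs(P[...,1]-.307)<.05)&(np.abs(P[...,0]-.526)<.05)
Q=P[r];t=Q[Q[:,2]>.056];print(len(t),"top mean",t.mean(0),"mid",(t.min(0)+t.max(0))/2,"ext",np.ptp(t,0))
b=Q[(Q[:,2]<.02)&(Q[:,2]>.005)];print("head circ",cv2.minEnclosingCircle((b[:,:2]*1000).astype(np.float32)))
m=np.zeros(H.shape,np.uint8);tm=r&(P[...,2]>.056);m[tm]=1
(cu,cv_),_=cv2.minEnclosingCircle(np.argwhere(tm)[:,::-1].astype(np.float32));c=onplane(im,(cu,cv_),.06);print("circle",c)
for rr in finder.tip_of("wrist","cap_center")[:4]: print(rr["p"],rr["uv"],onplane(im,rr["uv"],.03))
print(p,M.T@(np.array([c[0],c[1],.026])-p)/.12)
E
python3 cap.py
```

```text
nose 238 [192.8697 105.3193] [0.5836 0.074  0.053 ]
nose 203 [235.7192 105.2118] [0.5708 0.0412 0.0532]
nose 221 [198.4027 148.9367] [0.5507 0.087  0.0528]
nose 181 [239.663  148.5635] [0.5378 0.0538 0.0532]
white 1214
((556.7989501953125, 53.79297637939453), (50.422813415527344, 36.76455307006836), 68.64391326904297)
time_s: 9.6
position: [0.4715, 0.1139, 0.1568]
eef_rot: [0.981, -0.192, 0.0, -0.0]
contact_force: [0.9, -0.8, -0.8]
opening: 0.0511
grasp_force: 0.0
time_s: 10.6
position: [0.4714, 0.2214, 0.1567]
eef_rot: [0.981, -0.192, -0.0, -0.0]
contact_force: [-0.3, 0.1, -0.0]
opening: 0.051
grasp_force: 0.0
time_s: 11.6
position: [0.4709, 0.3294, 0.1567]
eef_rot: [0.981, -0.192, 0.0, 0.0]
contact_force: [0.3, 0.5, -0.4]
opening: 0.0511
grasp_force: 0.0
555 top mean [0.5245 0.3058 0.0597] mid [0.5243 0.3057 0.0597] ext [0.0214 0.0213 0.0045]
head circ ((524.0940551757812, 305.65301513671875), 23.208147048950195)
circle [0.5245 0.3057 0.06  ]
0.95 [408.3, 30.8] [0.5709 0.211  0.03  ]
0.85 [431.9, 135.3] [0.4806 0.2167 0.03  ]
0.66 [252.6, 196.2] [0.4902 0.3954 0.03  ]
[0.4709 0.3294 0.1567] [0.4877 0.0142 1.0893]
```

The red cap's axis is at (0.5245, 0.3057), with the circle fit, the extents and the head agreeing. The network's low-ranked hits are the blue, pink and turquoise look-alikes. I'll descend and grip.

```bash
python3 -m crank '[[0.2,[0.08,0,0.06],[0,0,0]],[0.2,[0.16,0.01,0.12],[0,0,0]],[0.2,[0.24,0.01,0.18],[0,0,0]],[0.2,[0.32,0.01,0.24],[0,0,0]],[0.2,[0.4,0.014,0.3],[0,0,0]],[0.2,[0.488,0.014,0.36],[0,0,0]],[0.2,[0.488,0.014,0.42],[0,0,0]],[0.2,[0.488,0.014,0.5],[0,0,0]],[0.2,[0.488,0.014,0.55],[0,0,0]],[0.2,[0.488,0.014,0.55],[0,0,0]]]'
python3 -m crank '[[0.2,[0,0,0.1],[0,0,0]],[0.2,[0,0,0.2],[0,0,0]],[0.2,[0,0,0.3],[0,0,0]],[0.2,[0,0,0.4],[0,0,0]],[0.2,[0,0,0.48],[0,0,0]],[0.2,[0,0,0.54],[0,0,0]],[0.2,[0,0,0.54],[0,0,0]],[-0.2,[0,0,0.54],[0,0,0]],[-1,[0,0,0.54],[0,0,0]],[-1,[0,0,0.54],[0,0,0]]]' 60
python3 -m crank '[[-1,[0,0,0],[0,0,0]],[-1,[0,0,0],[0,0,0]],[-1,[0,0,0],[0,0,0]],[-1,[0,0,0],[0,0,0]],[-1,[0,0,-0.1],[0,0,0]],[-1,[0,0,-0.2],[0,0,0]],[-1,[0,0,-0.35],[0,0,0]],[-1,[0,0,-0.5],[0,0,0]],[-1,[0,0,-0.65],[0,0,0]],[-1,[0,0,-0.8],[0,0,0]]]' 60
python3 - <<'E'
from h import *
o=manip.get_obs();p=np.array(o["position"]);M=R.from_quat(o["eef_rot"]).as_matrix()
print(p,M.T@(np.array([.561,.0645,p[2]])-p)/.12)
E
```

```text
time_s: 12.7
position: [0.5239, 0.3046, 0.0896]
eef_rot: [0.981, -0.192, -0.001, 0.001]
contact_force: [-0.3, 0.2, -0.5]
opening: 0.0512
grasp_force: 0.0
time_s: 13.7
position: [0.5253, 0.3047, 0.0267]
eef_rot: [0.981, -0.192, 0.0, -0.0]
contact_force: [0.4, 0.5, 1.6]
opening: 0.0204
grasp_force: 58.5
time_s: 14.7
position: [0.5248, 0.3044, 0.1237]
eef_rot: [0.981, -0.192, 0.0, -0.0]
contact_force: [0.6, 1.2, -0.4]
opening: 0.0203
grasp_force: 58.6
[0.52483932 0.30437516 0.12366361] [ 1.03389667e+00  1.73715357e+00 -2.77090647e-04]
```

Gripped (20 mm opening, 58 N). I'll carry it to a viewing point just beside the socket.

```bash
python3 -m crank '[[-1,[0.03,0.09,0],[0,0,0]],[-1,[0.05,0.17,0],[0,0,0]],[-1,[0.08,0.26,0],[0,0,0]],[-1,[0.11,0.35,0],[0,0,0]],[-1,[0.13,0.43,0],[0,0,0]],[-1,[0.16,0.52,0],[0,0,0]],[-1,[0.19,0.61,0],[0,0,0]],[-1,[0.21,0.7,0],[0,0,0]],[-1,[0.24,0.78,0],[0,0,0]],[-1,[0.267,0.868,0],[0,0,0]]]'
python3 -m crank '[[-1,[0.03,0.09,0],[0,0,0]],[-1,[0.05,0.17,0],[0,0,0]],[-1,[0.08,0.26,0],[0,0,0]],[-1,[0.11,0.35,0],[0,0,0]],[-1,[0.13,0.43,0],[0,0,0]],[-1,[0.16,0.52,0],[0,0,0]],[-1,[0.19,0.61,0],[0,0,0]],[-1,[0.21,0.7,0],[0,0,0]],[-1,[0.24,0.868,0],[0,0,0]],[-1,[0.267,0.868,0],[0,0,0]]]'
sed -i 's/P=cloud(im);hsv/P=cloud(im);save(im,"w6");hsv/' nose.py
cat >> nose.py <<'E'
for r in finder.tip_of("wrist","seat")[:1]: print(r["p"],r["uv"],onplane(im,r["uv"],.036))
N=np.array([np.nanmedian(P[l==i],0) for i in range(1,n) if st[i,4]>25]);c=N.mean(0)
# nose midpoint by pixel: brass centres on plane z=.050
c2=np.mean([onplane(im,ct[i],.052) for i in range(1,n) if st[i,4]>25],0)
o=manip.get_obs();p=np.array(o["position"]);M=R.from_quat(o["eef_rot"]).as_matrix()
print("mean",c,c2,p,o["contact_force"],M.T@(np.array([c[0],c[1],p[2]])-p)/.12)
Q=P[((H<6)|(H>174))&(S>150)&(np.linalg.norm(P-p,axis=-1)<.08)]
t=Q[(Q[:,2]<p[2])];print("red",len(Q),Q.min(0),Q.max(0),cv2.minEnclosingCircle((t[:,:2]*1000).astype(np.float32)) if len(t) else 0)
E
python3 nose.py
```

```text
time_s: 15.7
position: [0.5152, 0.1951, 0.122]
eef_rot: [0.981, -0.192, 0.0, -0.0]
contact_force: [0.3, 0.3, -1.6]
opening: 0.0201
grasp_force: 58.7
time_s: 16.7
position: [0.505, 0.0843, 0.122]
eef_rot: [0.981, -0.194, -0.0, 0.0]
contact_force: [-0.0, -0.0, -1.4]
opening: 0.0204
grasp_force: 58.7
nose 292 [292.4795 104.3116] [0.584  0.0745 0.0531]
nose 291 [342.2371 104.1753] [0.571  0.042  0.0532]
nose 250 [293.792 154.284] [0.5515 0.0876 0.0532]
nose 263 [342.019 154.308] [0.538  0.0547 0.0531]
white 1241
((556.7318115234375, 53.921058654785156), (49.36989974975586, 36.627845764160156), 67.9767837524414)
0.84 [317.3, 129.9] [0.5605 0.0656 0.036 ]
mean [0.5611 0.0647 0.0531] [0.5611 0.0648 0.052 ] [0.5059 0.0868 0.1221] [-0.1807  0.9743 -1.515 ] [ 0.4962 -0.0037  0.0002]
red 4993 [0.4919 0.0604 0.1027] [0.5271 0.1054 0.157 ] ((504.5278625488281, 82.86634826660156), 23.3892879486084)
```

View pics/w6.png

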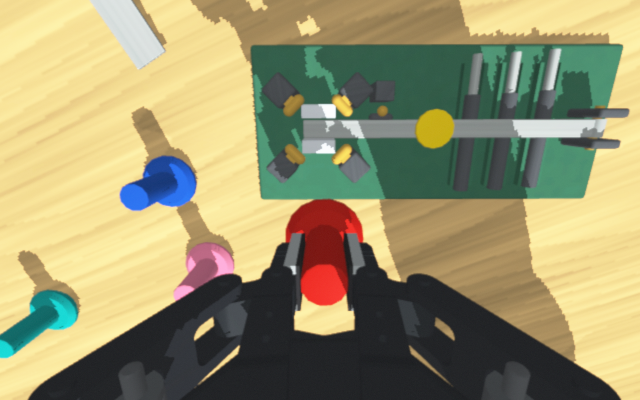

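The view shows the red cap held upright at (324,220). The socket noses centre at about (318,129), and the bar is shut. I'll move over the socket, then down to just above the catches.

```bash
python3 -m crank '[[-1,[0.1,0,0],[0,0,0]],[-1,[0.2,0,0],[0,0,0]],[-1,[0.3,0,0],[0,0,0]],[-1,[0.4,-0.004,0],[0,0,0]],[-1,[0.505,-0.004,0],[0,0,0]],[-1,[0.505,-0.004,0.1],[0,0,0]],[-1,[0.505,-0.004,0.2],[0,0,0]],[-1,[0.505,-0.004,0.28],[0,0,0]],[-1,[0.505,-0.004,0.34],[0,0,0]],[-1,[0.505,-0.004,0.34],[0,0,0]]]'
python3 - <<'E'
from h import *
o=manip.get_obs();p=np.array(o["position"]);M=R.from_quat(o["eef_rot"]).as_matrix()
print(p,o["contact_force"],o["moment"],M.T@(np.array([.5611,.0647,.0627])-p)/.12)
E
```

```text
time_s: 17.8
position: [0.5607, 0.065, 0.0798]
eef_rot: [0.981, -0.192, -0.001, 0.0]
contact_force: [-0.9, 0.0, -1.9]
opening: 0.0203
grasp_force: 58.7
[0.56073241 0.06504122 0.07978024] [-0.91363888  0.00738098 -1.89820993] [ 0.00012937 -0.02314098  0.0342274 ] [0.00417114 0.00129018 0.14232975]
```

```bash
python3 -m crank '[[-1,[0.008,0.001,0.01],[0,0,0]],[-1,[0.008,0.001,0.02],[0,0,0]],[-1,[0.008,0.001,0.03],[0,0,0]],[-1,[0.008,0.001,0.04],[0,0,0]],[-1,[0.008,0.001,0.05],[0,0,0]],[-1,[0.008,0.001,0.06],[0,0,0]],[-1,[0.008,0.001,0.07],[0,0,0]],[-1,[0.008,0.001,0.08],[0,0,0]],[-1,[0.008,0.001,0.09],[0,0,0]],[-1,[0.008,0.001,0.1],[0,0,0]]]' 110
```

```text
time_s: 18.8
position: [0.5633, 0.0648, 0.0699]
eef_rot: [0.981, -0.192, 0.001, -0.0]
contact_force: [-0.2, 0.8, 5.1]
opening: 0.0195
grasp_force: 107.6
```

```bash
python3 -m crank '[[-1,[0,0,0.01],[0,0,0]],[-1,[0,0,0.02],[0,0,0]],[-1,[0,0,0.03],[0,0,0]],[-1,[0,0,0.04],[0,0,0]],[-1,[0,0,0.05],[0,0,0]],[-1,[0,0,0.06],[0,0,0]],[-1,[0,0,0.07],[0,0,0]],[-1,[0,0,0.08],[0,0,0]],[-1,[0,0,0.085],[0,0,0]],[-1,[0,0,0.085],[0,0,0]]]'
```

```text
time_s: 19.8
position: [0.5628, 0.0646, 0.0626]
eef_rot: [0.981, -0.193, -0.0, -0.001]
contact_force: [-19.0, -1.2, 42.3]
opening: 0.0195
grasp_force: 112.5
```

The TCP is at 62.6 mm against the 62.7 expected for a seated cap, with 42 N. I'll ease the push slightly and verify with a picture.

```bash
python3 -m crank '[[-1,[0,0,-0.004],[0,0,0]],[-1,[0,0,-0.008],[0,0,0]],[-1,[0,0,-0.008],[0,0,0]],[-1,[0,0,-0.008],[0,0,0]],[-1,[0,0,-0.008],[0,0,0]],[-1,[0,0,-0.008],[0,0,0]],[-1,[0,0,-0.008],[0,0,0]],[-1,[0,0,-0.008],[0,0,0]],[-1,[0,0,-0.008],[0,0,0]],[-1,[0,0,-0.008],[0,0,0]]]'
python3 - <<'E'
from h import *
np.set_printoptions(precision=4,suppress=True)
o=manip.get_obs();p=np.array(o["position"]);print(p,o["contact_force"])
s=cam("scene");im=cam("wrist")
for n,i in(("scene",s),("wrist",im)):
    P=cloud(i);hsv=cv2.cvtColor(i["pixels"],cv2.COLOR_RGB2HSV);H,S=hsv[...,0],hsv[...,1]
    r=((H<6)|(H>174))&(S>150)&(np.linalg.norm(P[...,:2]-p[:2],axis=-1)<.03)&(P[...,2]<.12)
    Z=P[r][:,2];print(n,len(Z),np.percentile(Z,[1,5,25,50,75,95,99]) if len(Z) else 0)
    u=(H>20)&(H<33)&(S>180)&(np.hypot(P[...,0]-.5275,P[...,1]+.0175)<.016);print("pad z",np.nanmedian(P[u][:,2]) if u.any() else None)
a=cv2.resize(s["pixels"][150:260,300:440],(600,471));b=cv2.resize(im["pixels"],(600,375))
cv2.imwrite("pics/fin.png",cv2.resize(np.vstack([a,b])[...,::-1],(420,592)))
E
```

```text
time_s: 20.8
position: [0.5627, 0.0646, 0.0626]
eef_rot: [0.981, -0.192, -0.0, -0.001]
contact_force: [-14.1, -0.1, 30.8]
opening: 0.0194
grasp_force: 111.7
[0.5627 0.0646 0.0626] [-14.1392  -0.0556  30.802 ]
scene 148 [0.0438 0.0448 0.0474 0.0487 0.0497 0.0516 0.0529]
pad z None
wrist 4555 [0.0449 0.0467 0.0495 0.078  0.0955 0.0964 0.0969]
pad z 0.03789936279936901
```

View pics/fin.png

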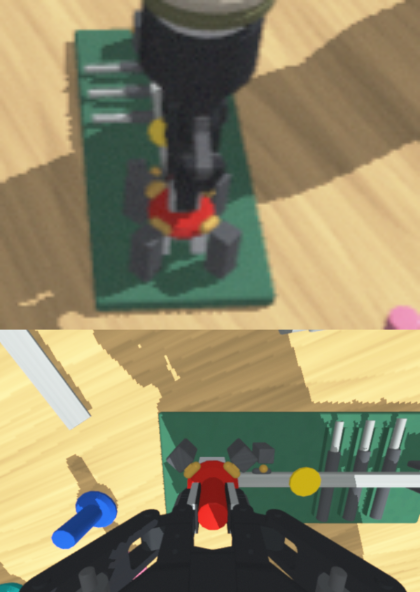

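The pictures show the cap between the four noses, which sit over its rim. Its top is at 96.5 mm (96 expected when seated), the pad is at 37.9 mm (bar shut), and I'm still pushing with 31 N. Handing in.

```bash
python3 -c "
from workcell import manip
print(manip.job_done())"
```

```text
the job is handed in; nothing more can be done
None
```

The keeper bar is shut in its detent and the red cap is seated in the socket; I handed the job in at about 21 s of the 58 s limit, still gripping the cap and pressing down with about 31 N (no verdict was returned).

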